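# Pin and fill a plaster piece mould

### The job

Make the plaster mould ready for its top half: press every brass pin from the rack fully home into the white mould block, each at a brown patch of its own (any will do): the hole is hidden somewhere under the patch and has to be felt for with the pin. Lay both loose cream pieces flat in the two seats of the block, one in each, with the blue marked face up, turning over the one that lies upside down. Leave the bowl, mallet and jar alone.

Things in the scene. Friction and masses are not known exactly. Their poses are not given: they have to be found in the camera images.
- piece1_centre (a point): middle of a loose cream plaster block, 60 x 46 x 36 mm along its own x, y, z, about 0.13 kg. One 60 x 46 face carries a blue disc with a rosette (34 mm): the marked face. Own z points out through the marked face: z up is right way up, z down upside down. At the start one of the two pieces is right way up and the other upside down; which lies where varies.
- piece2_centre (a point): middle of a loose cream plaster block, 60 x 46 x 36 mm along its own x, y, z, about 0.13 kg. One 60 x 46 face carries a blue disc with a rosette (34 mm): the marked face. Own z points out through the marked face: z up is right way up, z down upside down. At the start one of the two pieces is right way up and the other upside down; which lies where varies.
- pin1_head (a point): centre of the square head of a brass pin (None if absent). Head 18 x 18 mm (sides along its x, y), 26 mm tall; below it a round shaft 12 mm thick, 27 mm long, foot bevelled; foot 40 mm below this point. 60 g. At first it stands loosely in a wooden rack (160 x 46 x 36 mm, holes 52 mm apart), shaft in the rack, head free above it.
- pin1_tip (a point): centre of the foot of pin1's shaft, z along the pin towards its head (None if absent)
- pin2_head (a point): centre of the square head of a brass pin (None if absent). Head 18 x 18 mm (sides along its x, y), 26 mm tall; below it a round shaft 12 mm thick, 27 mm long, foot bevelled; foot 40 mm below this point. 60 g. At first it stands loosely in a wooden rack (160 x 46 x 36 mm, holes 52 mm apart), shaft in the rack, head free above it.
- pin2_tip (a point): centre of the foot of pin2's shaft, z along the pin towards its head (None if absent)
- pin3_head (a point): centre of the square head of a brass pin (None if absent). Head 18 x 18 mm (sides along its x, y), 26 mm tall; below it a round shaft 12 mm thick, 27 mm long, foot bevelled; foot 40 mm below this point. 60 g. At first it stands loosely in a wooden rack (160 x 46 x 36 mm, holes 52 mm apart), shaft in the rack, head free above it.
- pin3_tip (a point): centre of the foot of pin3's shaft, z along the pin towards its head (None if absent)
- mark1 (a point): centre of a round brown patch (35 mm, with a pencilled ring) on the flat top of the white mould block, 45 mm above the bench. Under it, its axis at most 7.5 mm from this point in any direction, is a hidden blind hole, 14.2 mm wide, mouth bevelled 1.5 mm, 29 mm deep. The patch is a mere stain: it hides the hole and gives no resistance. Three patches in a row, about 62 mm apart.
- mark2 (a point): centre of a round brown patch (35 mm, with a pencilled ring) on the flat top of the white mould block, 45 mm above the bench. Under it, its axis at most 7.5 mm from this point in any direction, is a hidden blind hole, 14.2 mm wide, mouth bevelled 1.5 mm, 29 mm deep. The patch is a mere stain: it hides the hole and gives no resistance. Three patches in a row, about 62 mm apart.
- mark3 (a point): centre of a round brown patch (35 mm, with a pencilled ring) on the flat top of the white mould block, 45 mm above the bench. Under it, its axis at most 7.5 mm from this point in any direction, is a hidden blind hole, 14.2 mm wide, mouth bevelled 1.5 mm, 29 mm deep. The patch is a mere stain: it hides the hole and gives no resistance. Three patches in a row, about 62 mm apart.
- seat1 (a point): middle of the floor of a seat in the fixed mould block (180 x 200 mm, 45 mm high): a recess 66 x 52 mm along this point's x, y, 10 mm deep, grey floor 35 mm above the bench, rim level with the block's top. Takes one piece, long side along the long side, either way round. The seats' centres are 110 mm apart; the row of patches lies 93 mm from them towards this point's -x.
- seat2 (a point): middle of the floor of a seat in the fixed mould block (180 x 200 mm, 45 mm high): a recess 66 x 52 mm along this point's x, y, 10 mm deep, grey floor 35 mm above the bench, rim level with the block's top. Takes one piece, long side along the long side, either way round. The seats' centres are 110 mm apart; the row of patches lies 93 mm from them towards this point's -x.
- bowl: green mixing bowl, 130 mm across, 60 mm high; origin under its middle. Bystander.
- mallet: mallet with wooden handle lying on the bench. Bystander.
- jar: amber jar, 68 mm across, 100 mm high; origin under its middle. Bystander.
Not all that is in view belongs to the job. Leave any pink or turquoise look-alike of the part that bears piece2_centre alone.

How it is judged:
At the end, for the whole second after the job is handed in: Each pin upright (0.15 rad) in a hole, foot 21 mm or more below the block top and within 14 mm sideways of a patch centre; each piece in a seat, centre within 7 mm sideways of the seat middle and under 22 mm above its floor, marked face up within 0.08 rad (((horizontal distance between pin1_tip and mark1 below 0.014 m and z of pin1_tip in the frame of mark1 below -0.021 m) or (horizontal distance between pin1_tip and mark2 below 0.014 m and z of pin1_tip in the frame of mark2 below -0.021 m) or (horizontal distance between pin1_tip and mark3 below 0.014 m and z of pin1_tip in the frame of mark3 below -0.021 m)) and angle between each of pin1_tip, pin2_tip, pin3_tip's own z axis and vertical below 0.15 rad and ((horizontal distance between pin2_tip and mark1 below 0.014 m and z of pin2_tip in the frame of mark1 below -0.021 m) or (horizontal distance between pin2_tip and mark2 below 0.014 m and z of pin2_tip in the frame of mark2 below -0.021 m) or (horizontal distance between pin2_tip and mark3 below 0.014 m and z of pin2_tip in the frame of mark3 below -0.021 m)) and ((horizontal distance between pin3_tip and mark1 below 0.014 m and z of pin3_tip in the frame of mark1 below -0.021 m) or (horizontal distance between pin3_tip and mark2 below 0.014 m and z of pin3_tip in the frame of mark2 below -0.021 m) or (horizontal distance between pin3_tip and mark3 below 0.014 m and z of pin3_tip in the frame of mark3 below -0.021 m)) and ((horizontal distance between piece1_centre and seat1 below 0.007 m and z of piece1_centre in the frame of seat1 below 0.022 m) or (horizontal distance between piece1_centre and seat2 below 0.007 m and z of piece1_centre in the frame of seat2 below 0.022 m)) and angle between each of piece1_centre, piece2_centre's own z axis and vertical below 0.08 rad and ((horizontal distance between piece2_centre and seat1 below 0.007 m and z of piece2_centre in the frame of seat1 below 0.022 m) or (horizontal distance between piece2_centre and seat2 below 0.007 m and z of piece2_centre in the frame of seat2 below 0.022 m))); the robot touches nothing.
It fails at once if the bowl is pushed or carried away by more than 30 mm (distance of bowl from where it was at the start of the episode above 0.03 m).
It fails at once if the mallet is pushed or carried away by more than 30 mm (distance of mallet from where it was at the start of the episode above 0.03 m).
It fails at once if the jar is pushed or carried away by more than 30 mm (distance of jar from where it was at the start of the episode above 0.03 m).
Of pin1, pin2, pin3 only 2 to 3 are there at a start; the rules pass over those that are not, and their reading is None.
At some moment in a run one of piece1, piece2 may be knocked a few centimetres aside while the robot is not near it.
It also fails if it takes over 210 s, if anything falls off the work surface, if the arm or the gripper's body presses on something with over 40 N, if the wrist force passes 120 N, or if a joint passes its speed limit or range.

### The arm

A 7-joint arm with a two-finger parallel gripper is mounted at the origin on the work surface. World frame = base frame: x ahead of the robot, y to its left, z up, the work surface at z = 0. Lengths are in m, angles in rad, forces in N, time in s.
With the tool pointing down it reaches from about 0.4 to 0.925 m from the base axis. Payload 4.1 kg.
Tool frame: the origin (TCP) lies at the very end of the fingers, on their centre line; the grasp point (between the pads) lies 19 mm behind it; z points along the fingers, y is the direction in which the jaws open and shut (so a half turn about z gives the same grasp; the last joint's range is limited). The gripper opens to 85 mm and grips with 20 to 120 N. Pads are 22 mm wide; open, the fingers measure 114 mm over their backs; the gripper's body (76 mm by 85 mm) begins 54 mm behind the grasp point. The pads swing forward as they close: fully open they stand 13 mm farther back than shut.
Start: joints at [-0.099, 0.398, 0.045, 1.537, -0.019, 1.207, -0.051], TCP at [0.65, 0, 0.203] pointing down, gripper open.
Joint ranges: [-2.82, 2.82], [-0.49, 2.23], [-1.37, 1.46], [0, 2.46], [-1.36, 4.5], [0.23, 2], [-2.94, 2.94]. Speed limits (rad/s): [2.57, 2.57, 3.14, 3.14, 3.14, 3.14, 3.14].

### API

Orientations are given as a 3x3 rotation matrix whose columns are the frame's x, y, z axes.
In Python, from plant import robot, release, close_gripper, solve_ik, imaging gives the robot as it stands. The module is installed in compiled form; this text tells all that it offers. Calls block until the motion is done:
- robot.move_ptp(position, orientation): joint-space move of the TCP to a pose.
- robot.move_straight(position, feed=0.15, rot=None, f_stop=None): straight line of the TCP; rot=None keeps the orientation; feed is the mean speed in m/s. With f_stop (N) it stops when the force on the tool has changed by that much, and returns True; else False.
- robot.set_joints(angles): joint-space move.
- release() and close_gripper(grasp_force=None): open the fingers fully, or close them until they stop; grasp_force is the grip in N (None keeps the last).
- robot.pause(seconds).
- solve_ik(position, orientation): joint angles nearest the present ones, or None.
- imaging.get_image(name): name is "scene" or "side" or "wrist"; returns the picture (400x640x3 uint8, red, green, blue); there is no depth.
- imaging.camera_params(name): a dict with "mtx" (3x3 intrinsics, pixels), "R" (3x3) and "t" (3): a world point X has camera coordinates R X + t. Camera axes: x right, y down, z forward; pixel columns grow to the right and rows downward; lengths in m; the calibration is good to about 2 mm. The wrist camera is an equidistant fisheye: a pixel r from the principal point sees the ray r / f radians off the axis. A picture is of the moment at which its call begins: read the wrist's pose just before it. camera_params takes no time and is no camera call; for the wrist camera it gives the pose at the moment of the call.
A pose or a line that the arm cannot do raises robot.Unreachable and nothing moves.
- robot.job_done(): hands the job in, once; it reports no verdict.
Readings, each from a call of its own:
- robot.current_time(): time.
- robot.current_joints(): joint angles.
- robot.current_joint_velocities(): joint speeds.
- robot.current_tau(): joint torques, N m.
- robot.current_eef_pos(): TCP position.
- robot.current_tcp_rot(): TCP orientation.
- robot.current_force(): force on the tool from outside, world axes, zero at the start.
- robot.current_moment(): the same for the moment, N m.
- robot.current_grip_width(): finger opening in m.
Only numpy, scipy, OpenCV 4.12 (cv2) and the standard library are available. Lean on these libraries where they do the work, as an engineer would, in place of code of your own. Each camera call takes 0.05 s, during which the arm holds its last target. There are 200 camera calls.

## Working session

There is one attempt and no reset: what is moved stays moved. The work goes in short steps, each a Python script; the robot and the scene stay as the last script left them, time stands still between calls to the robot, and variables do not carry over. Pictures are saved under pics/ and viewed, about 12 in all and at most 16, crops included, and the job is handed in when it is done.

```bash
mkdir -p pics; ls; python3 - <<'E'
from plant import robot, imaging
import cv2
for n in ("scene","side","wrist"):
    p=imaging.camera_params(n); im=imaging.get_image(n)
    cv2.imwrite(f"pics/{n}0.png",im[:,:,::-1]); print(n,p)
print(robot.current_time())
E
```

```text
pics
scene {'mtx': array([[426.94459632,   0.        , 321.83810538],
       [  0.        , 426.94459632, 194.21316392],
       [  0.        ,   0.        ,   1.        ]]), 'R': array([[-0.12276624,  0.99233903,  0.01384542],
       [ 0.69082691,  0.09546445, -0.71669011],
       [-0.71252132, -0.07842056, -0.69725432]]), 't': array([ 0.03907642, -0.33868525,  1.6493413 ])}
side {'mtx': array([[417.58411635,   0.        , 316.33393013],
       [  0.        , 417.58411635, 202.36167002],
       [  0.        ,   0.        ,   1.        ]]), 'R': array([[ 0.75924837, -0.65066107, -0.01349367],
       [-0.44820564, -0.5077477 , -0.73573364],
       [ 0.47186185,  0.56465251, -0.67713657]]), 't': array([-0.41127632,  0.30138738,  0.83667064])}
wrist {'mtx': array([[309.70691629,   0.        , 325.77415869],
       [  0.        , 309.70691629, 199.55922476],
       [  0.        ,   0.        ,   1.        ]]), 'R': array([[ 0.99999474,  0.00198327, -0.00256799],
       [ 0.00258609, -0.96516026,  0.26164667],
       [-0.0019596 , -0.26165194, -0.96516031]]), 't': array([-0.65013449, -0.03518232,  0.37682624])}
0.15
```

View pics/scene0.png

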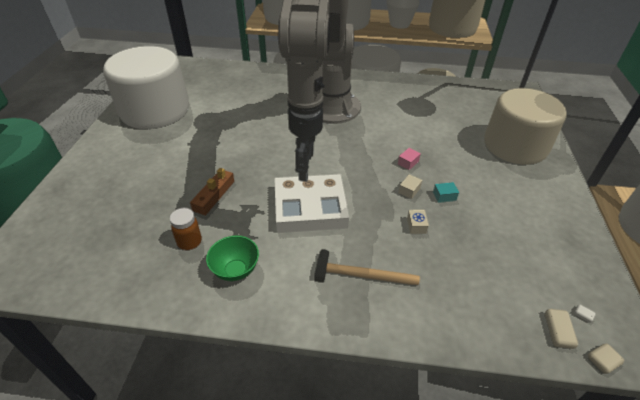

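View pics/side0.png

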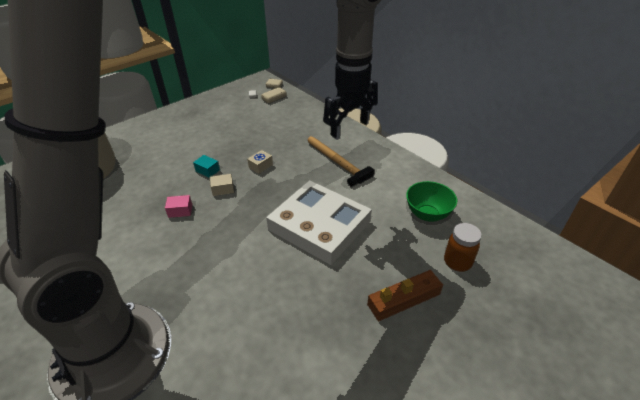

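View pics/wrist0.png

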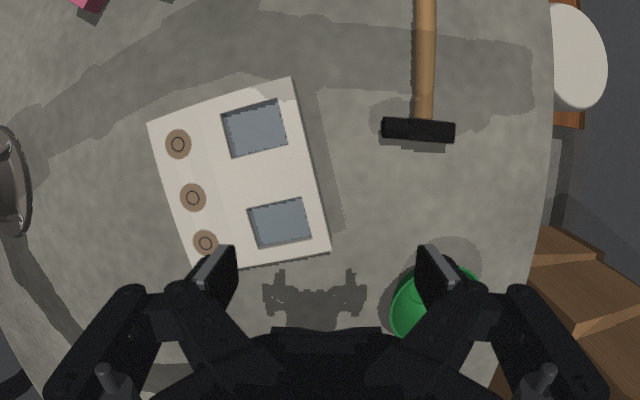

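Scene: block at (310,200) with three patches at (288,184), (308,184), (330,183). Rack with two pins at (213,190), pieces at (410,185) (unmarked, so upside down) and (418,220) (marked). The side view agrees: piece tops at (221,181) and (260,156), and pin heads at (387,292) and (407,284). In the wrist view the patches are at (178,144), (193,197), (205,242) and the seats at (254,128), (279,221).

```bash
cat > h.py <<'E'
import numpy as np, cv2
from plant import robot, release, close_gripper, solve_ik, imaging
def ray(n,u,v,p=None):
    p=p or imaging.camera_params(n); K=p["mtx"]; x=(u-K[0,2])/K[0,0]; y=(v-K[1,2])/K[1,1]
    if n=="wrist":
        r=np.hypot(x,y); s=np.sin(r)/r if r>1e-9 else 1; d=np.array([x*s,y*s,np.cos(r)])
    else: d=np.array([x,y,1.])
    return -p["R"].T@p["t"], p["R"].T@d
def at(n,u,v,z,p=None):
    o,d=ray(n,u,v,p); return o+d*(z-o[2])/d[2]
def proj(n,X,p=None):
    p=p or imaging.camera_params(n); c=p["R"]@np.asarray(X)+p["t"]; K=p["mtx"]
    if n=="wrist":
        t=np.arctan2(np.hypot(c[0],c[1]),c[2]); q=c[:2]/np.hypot(c[0],c[1])*t
    else: q=c[:2]/c[2]
    return q*K[0,0]+K[:2,2]
def down(yaw,tilt=0):
    """tool down, jaws (y axis) at yaw in world; tilt about the jaw axis (x-axis side), rad"""
    y=np.array([np.cos(yaw),np.sin(yaw),0]); z=np.array([0,0,-1.]); x=np.cross(y,z)
    R=np.c_[x,y,z]; return R@cv2.Rodrigues(np.array([0,tilt,0.]))[0]
def snap(n,f):
    p=imaging.camera_params(n); im=imaging.get_image(n); cv2.imwrite(f"pics/{f}.png",im[:,:,::-1]); return p,im
E
python3 - <<'E'
from h import *
np.set_printoptions(precision=4,suppress=True)
for n,l in {"wrist":[(178,144,.045),(193,197,.045),(205,242,.045),(254,128,.035),(279,221,.035),(147,123,.045),(292,77,.045),(331,250,.045)],
 "scene":[(288,184,.045),(308,184,.045),(330,183,.045),(412,181,.036),(418,215,.036),(212,183,.062),(219,172,.062),(410,154,.036),(447,188,.036),(275,178,.045),(343,177,.045),(228,172,.036),(194,210,.036),(233,260,.03),(186,216,.1),(318,265,.03)],
 "side":[(287,215,.045),(307,226,.045),(326,237,.045),(221,179,.036),(260,156,.036),(387,290,.062),(407,281,.062),(178,200,.036),(206,160,.036),(466,232,.1)]}.items():
    for q in l: print(n,q,at(n,*q)[:2])
E
```

```text
wrist (178, 144, 0.045) [0.4821 0.0425]
wrist (193, 197, 0.045) [ 0.4961 -0.0199]
wrist (205, 242, 0.045) [ 0.5047 -0.076 ]
wrist (254, 128, 0.035) [0.5716 0.0558]
wrist (279, 221, 0.035) [ 0.5963 -0.0511]
wrist (147, 123, 0.045) [0.4405 0.07  ]
wrist (292, 77, 0.045) [0.6151 0.1094]
wrist (331, 250, 0.045) [ 0.6566 -0.0828]
scene (288, 184, 0.045) [ 0.504  -0.0787]
scene (308, 184, 0.045) [ 0.4959 -0.02  ]
scene (330, 183, 0.045) [0.4825 0.0442]
scene (412, 181, 0.036) [0.4296 0.289 ]
scene (418, 215, 0.036) [0.5701 0.3017]
scene (212, 183, 0.062) [ 0.5481 -0.2936]
scene (219, 172, 0.062) [ 0.4984 -0.2877]
scene (410, 154, 0.036) [0.2987 0.2861]
scene (447, 188, 0.036) [0.4466 0.3921]
scene (275, 178, 0.045) [ 0.4833 -0.1221]
scene (343, 177, 0.045) [0.4505 0.0802]
scene (228, 172, 0.036) [ 0.4664 -0.2731]
scene (194, 210, 0.036) [ 0.6362 -0.3221]
scene (233, 260, 0.03) [ 0.786  -0.1694]
scene (186, 216, 0.1) [ 0.7165 -0.3025]
scene (318, 265, 0.03) [0.7728 0.0461]
side (287, 215, 0.045) [0.4803 0.0414]
side (307, 226, 0.045) [ 0.4936 -0.0218]
side (326, 237, 0.045) [ 0.5044 -0.08  ]
side (221, 179, 0.036) [0.4344 0.288 ]
side (260, 156, 0.036) [0.5799 0.3046]
side (387, 290, 0.062) [ 0.4902 -0.2862]
side (407, 281, 0.062) [ 0.5388 -0.2984]
side (178, 200, 0.036) [0.3015 0.2877]
side (206, 160, 0.036) [0.4474 0.3955]
side (466, 232, 0.1) [ 0.7148 -0.3123]
```

```bash
python3 - <<'E'
import cv2,numpy as np
a=cv2.imread('pics/scene0.png');b=cv2.imread('pics/side0.png')
t=[cv2.resize(x,(400,300),interpolation=cv2.INTER_CUBIC) for x in (a[145:235,360:480],a[150:240,170:290],b[135:225,150:290],b[250:340,350:470])]
cv2.imwrite('pics/c0.png',np.vstack([np.hstack(t[:2]),np.hstack(t[2:])]))
E
```

```text
(no output)
```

View pics/c0.png

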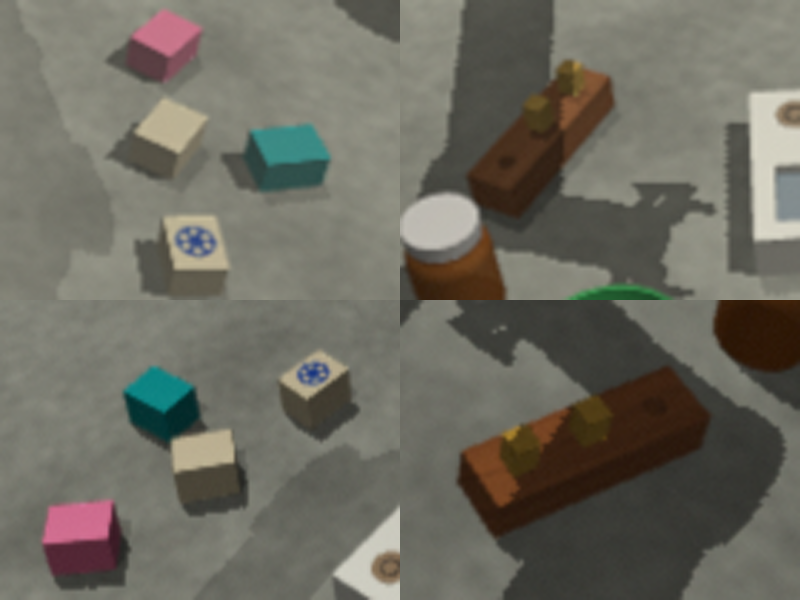

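The crops show two pins (the third hole, towards the jar, is empty), one cream piece unmarked at about (0.432,0.288) and one marked at about (0.575,0.303). Next I take close looks at the rack and at the pieces.

```bash
python3 - <<'E'
from h import *
np.set_printoptions(precision=4,suppress=True)
print(robot.current_tcp_rot())
for y in (np.pi/2-.2,-np.pi/2-.2): print(solve_ik([.52,-.29,.2],down(y)))
q=min([solve_ik([.50,-.29,.2],down(y)) for y in (np.pi/2-.2,-np.pi/2-.2)],key=lambda q:abs(q[6]) if q is not None else 9)
robot.set_joints(q); p1,i1=snap("wrist","rack")
print({k:v for k,v in p1.items()})
q=min([solve_ik([.52,.24,.25],down(y)) for y in (.1,.1-np.pi)],key=lambda q:abs(q[6]) if q is not None else 9)
robot.set_joints(q); p2,i2=snap("wrist","pieces"); print(q)
import pickle; pickle.dump((p1,p2),open("p.pkl","wb"))
print(robot.current_time())
E
```

```text
[[-0.0001  1.     -0.0015]
 [ 1.      0.0001 -0.0001]
 [-0.0001 -0.0015 -1.    ]]
[ 0.4752  0.3034 -0.048   1.6747  0.0156  1.1639  1.794 ]
[ 0.069   0.331   0.4687  1.6859 -0.1606  1.163  -1.1911]
{'mtx': array([[309.7069,   0.    , 325.7742],
       [  0.    , 309.7069, 199.5592],
       [  0.    ,   0.    ,   1.    ]]), 'R': array([[-0.1939, -0.981 , -0.001 ],
       [-0.9467,  0.1869,  0.2623],
       [-0.2572,  0.0518, -0.965 ]]), 't': array([-0.1859,  0.4965,  0.5178])}
[-0.5617  0.228   0.0657  1.6632 -0.0156  1.2509 -0.3928]
3.4167
```

View pics/rack.png

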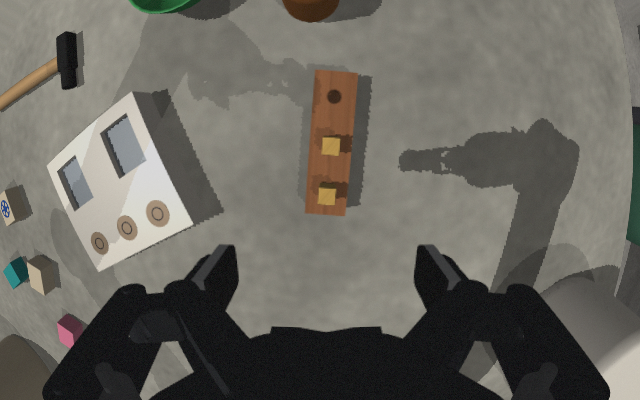

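View pics/pieces.png

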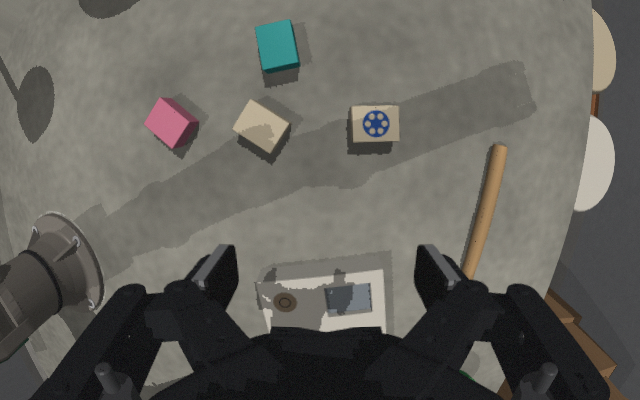

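Rack view: pin heads at (331,146) and (327,196). Pieces view: unmarked at (262,126), marked at (376,122). I extract exact outlines by colour.

```bash
cat >> h.py <<'E'
def face(n,im,p,u,v,z,tol=22,r=35):
    """flood fill from the seed, outline at height z -> centre, sizes, yaw of long side"""
    m=np.zeros((im.shape[0]+2,im.shape[1]+2),np.uint8)
    cv2.floodFill(im.copy(),m,(int(u),int(v)),0,(tol,)*3,(tol,)*3,cv2.FLOODFILL_MASK_ONLY|cv2.FLOODFILL_FIXED_RANGE|(255<<8)|4)
    c=max(cv2.findContours(m[1:-1,1:-1],cv2.RETR_EXTERNAL,cv2.CHAIN_APPROX_NONE)[0],key=cv2.contourArea)[:,0]
    w=np.array([at(n,a,b,z,p)[:2] for a,b in c])
    b=cv2.boxPoints(cv2.minAreaRect((w*1000).astype(np.float32)))/1000
    e1,e2=b[1]-b[0],b[2]-b[1]; l,s=(e1,e2) if np.hypot(*e1)>np.hypot(*e2) else (e2,e1)
    return b.mean(0),np.hypot(*l),np.hypot(*s),(np.arctan2(l[1],l[0])+np.pi/2)%np.pi-np.pi/2
E
python3 - <<'E'
from h import *
import pickle
p1,p2=pickle.load(open("p.pkl","rb"))
i1,i2=[cv2.imread(f"pics/{f}.png")[:,:,::-1].copy() for f in ("rack","pieces")]
for t in (20,30,40):
    for u,v in((331,146),(327,197)): print("pin",t,face("wrist",i1,p1,u,v,.062,t))
    for u,v in((260,122),(357,110)): print("pc",t,face("wrist",i2,p2,u,v,.036,t))
E
```

```text
pin 20 (array([ 0.53817254, -0.3008104 ], dtype=float32), np.float32(0.016849501), np.float32(0.016418615), np.float32(-0.2865255))
pin 20 (array([ 0.48850787, -0.2867453 ], dtype=float32), np.float32(0.016778393), np.float32(0.016726665), np.float32(1.3138584))
pc 20 (array([0.43391278, 0.28707886], dtype=float32), np.float32(0.05771212), np.float32(0.0438305), np.float32(-0.49104273))
pc 20 (array([0.57025224, 0.3205641 ], dtype=float32), np.float32(0.051758), np.float32(0.016807351), np.float32(0.36164987))
pin 30 (array([ 0.5381863, -0.3005883], dtype=float32), np.float32(0.017437587), np.float32(0.01694446), np.float32(1.2850012))
pin 30 (array([ 0.48854914, -0.28643724], dtype=float32), np.float32(0.017645843), np.float32(0.016897399), np.float32(1.2972594))
pc 30 (array([0.43388402, 0.28712618], dtype=float32), np.float32(0.05843119), np.float32(0.04447398), np.float32(-0.48645866))
pc 30 (array([0.5765064, 0.3069572], dtype=float32), np.float32(0.05716135), np.float32(0.03778833), np.float32(0.1581645))
pin 40 (array([ 0.53814006, -0.30051208], dtype=float32), np.float32(0.01772787), np.float32(0.01721391), np.float32(1.2912437))
pin 40 (array([ 0.4886315 , -0.28631008], dtype=float32), np.float32(0.017763097), np.float32(0.017048528), np.float32(1.3086253))
pc 40 (array([0.43386996, 0.2870632 ], dtype=float32), np.float32(0.0589317), np.float32(0.045191422), np.float32(-0.49184763))
pc 40 (array([0.57671535, 0.30443686], dtype=float32), np.float32(0.05777811), np.float32(0.043986235), np.float32(0.12272525))
```

```bash
cat > pin.py <<'E'
from h import *
def yawR(p,y):
    c=[(abs(q[6]),i) for i in (0,1) if (q:=solve_ik(p,down(y-np.pi*i))) is not None]
    return down(y-np.pi*min(c)[1])
def ready(): 
    return robot.current_eef_pos()
def pick(xy,yaw=1.29,z=.039):
    release(); R=yawR([*xy,.15],yaw)
    robot.move_ptp([*xy,.15],R); robot.move_straight([*xy,.075],.2)
    print("down hit",robot.move_straight([*xy,z],.06,f_stop=8))
    close_gripper(60); print("width",robot.current_grip_width())
    robot.move_straight([*xy,.14],.15); print("width",robot.current_grip_width(),robot.current_eef_pos())
def insert(xy,zc=.075,yaw=1.29):
    xy=np.array(xy); R=yawR([*xy,.12],yaw); robot.move_ptp([*xy,.12],R)
    n=[np.zeros(2)]+[r*np.array([np.cos(a),np.sin(a)]) for r,k in((3.2e-3,6),(6.4e-3,12),(9e-3,16)) for a in np.arange(k)*2*np.pi/k]
    top=None
    def peck(o):
        x=xy+o; robot.move_straight([*x,zc+.003],.06)
        f0=robot.current_force(); hit=robot.move_straight([*x,zc-.008],.02,f_stop=5)
        return robot.current_eef_pos()[2],robot.current_force()-f0,hit
    for o in n:
        for k in range(6):
            z,f,hit=peck(o)
            if top is None: top=z
            top=max(top,z) ; d=top-z
            print(np.round(o*1e3,1),"z %.4f d %.4f"%(z,d),np.round(f,1),robot.current_moment().round(2),hit)
            if not hit or d>.004: return xy+o,z
            if d<.0006 or np.hypot(*f[:2])<.3: break
            o=o+f[:2]/np.hypot(*f[:2])*.001
    return None
E
python3 - <<'E'
from pin import *
pick((.4886,-.2863)); print(insert((.504,-.078))); print(robot.current_time())
E
```

```text
down hit False
width 0.00021723439658897752
width 0.00031929594740756753 [ 0.48798627 -0.28577375  0.13919906]
[0. 0.] z 0.0670 d 0.0000 [-1.6  0.1  0.1] [-0.   -0.01 -0.02] False
(array([ 0.504, -0.078]), np.float64(0.06696818680974292))
12.15
```

The gripper closed on nothing, so I look at the rack.

```bash
python3 - <<'E'
from h import *
import pickle
robot.move_straight([.504,-.078,.16])
q=min([solve_ik([.50,-.29,.2],down(y)) for y in (np.pi/2-.2,-np.pi/2-.2)],key=lambda q:abs(q[6]) if q is not None else 9)
robot.set_joints(q); p,i=snap("wrist","rack2"); pickle.dump(p,open("p3.pkl","wb")); print(robot.current_force())
for n,X in(("pinA",[.4886,-.2863,.062]),("pinB",[.538,-.3005,.062])): print(n,proj("wrist",X,p))
_,s=snap("side","side2")
cv2.imwrite("pics/c2.png",np.hstack([cv2.resize(i[40:240,230:430],(400,400)),cv2.resize(s[250:350,350:450],(400,400))])[:,:,::-1])
E
```

```text
[-0.04533736  0.20141532 -0.34302269]
pinA [324.74900545 195.493723  ]
pinB [328.99774327 145.44741339]
```

View pics/c2.png

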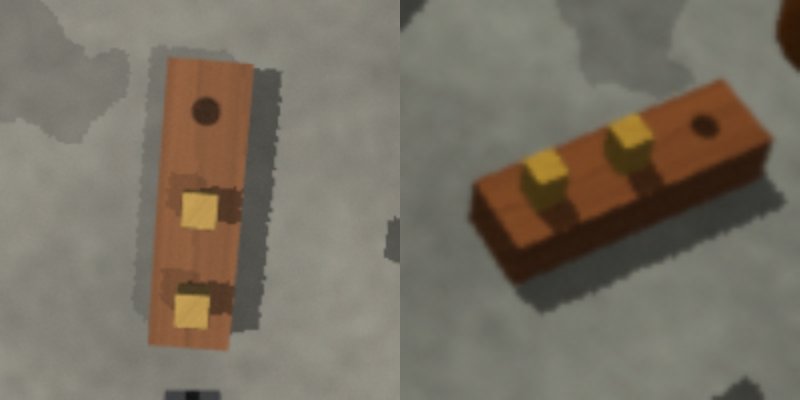

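```bash
python3 - <<'E'
from pin import *
xy=(.4886,-.2863); release(); print(robot.current_grip_width())
R=yawR([*xy,.15],1.29); robot.move_ptp([*xy,.15],R); robot.move_straight([*xy,.075],.2)
robot.move_straight([*xy,.039],.06,f_stop=8)
print(robot.current_eef_pos(),robot.current_tcp_rot().round(3),robot.current_grip_width())
_,a=snap("side","a"); _,w1=snap("wrist","w1")
close_gripper(30); print(robot.current_grip_width(),robot.current_force())
_,b=snap("side","b"); _,w2=snap("wrist","w2")
f=lambda s:cv2.resize(s[230:330,340:440],(400,300))
g=lambda s:cv2.resize(s[150:400,150:500],(400,300))
cv2.imwrite("pics/c3.png",np.vstack([np.hstack([f(a),f(b)]),np.hstack([g(w1),g(w2)])])[:,:,::-1])
E
```

```text
0.08549369682324806
[ 0.48865581 -0.28647991  0.03897232] [[ 0.961 -0.277 -0.   ]
 [-0.277 -0.961 -0.   ]
 [ 0.     0.    -1.   ]] 0.08549577918067099
-9.533248201128626e-06 [ 0.54629095 -0.69776986  0.46380441]
```

View pics/c3.png

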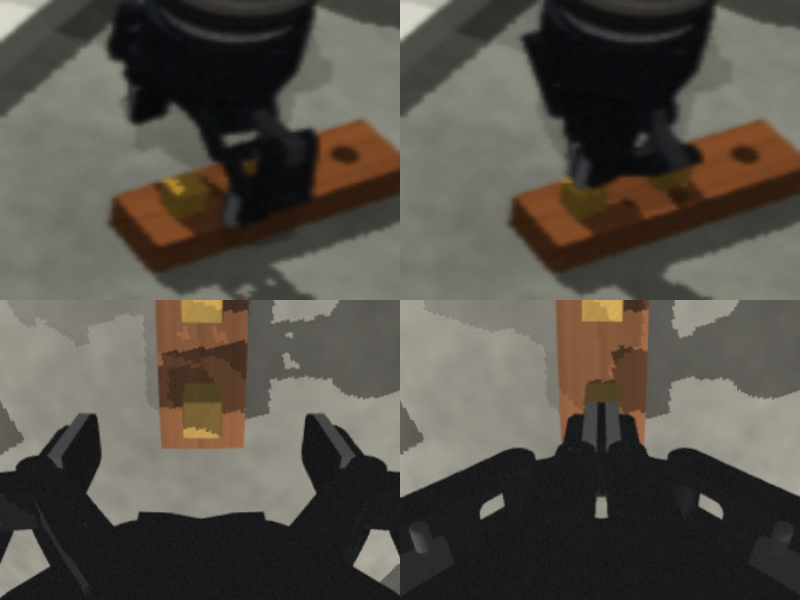

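```bash
python3 - <<'E'
from h import *
t=robot.current_eef_pos(); print(t, robot.current_joints())
for n in("side","wrist","scene"):
    for dz in(0,.019,.04): print(n,dz,proj(n,t+[0,0,dz]))
    print("pinA top", proj(n,[.4886,-.2863,.062]),"pinB", proj(n,[.538,-.3005,.062]))
snap("scene","sc3")
a=cv2.imread("pics/b.png")[230:330,340:440]; b=cv2.imread("pics/w2.png")[180:330,240:420]; c=cv2.imread("pics/sc3.png")[130:210,170:270]
f=lambda s:cv2.resize(s,(266,266),interpolation=cv2.INTER_CUBIC)
cv2.imwrite("pics/c4.png",np.hstack([f(a),f(b),f(c)]))
E
```

```text
[ 0.48857408 -0.2863046   0.03897141] [ 0.07427051  0.47597757  0.48550062  1.90742356 -0.29436782  0.82839595
 -1.13663494]
side 0 [385.41247011 296.93223314]
side 0.019 [386.31479355 291.59838338]
side 0.04 [387.34380046 285.51567734]
pinA top [386.51643362 290.4387612 ] pinB [407.50615081 281.81183949]
wrist 0 [325.74576859 234.74453271]
wrist 0.019 [325.74072238 247.9763793 ]
wrist 0.04 [325.73378116 266.25611348]
pinA top [325.71718892 251.10835672] pinB [325.81780241 151.14444516]
scene 0 [221.57267837 175.63130474]
scene 0.019 [220.62509747 170.9089929 ]
scene 0.04 [219.55474593 165.57484814]
pinA top [220.42063043 169.90092004] pinB [210.74249541 180.46210152]
```

View pics/c4.png

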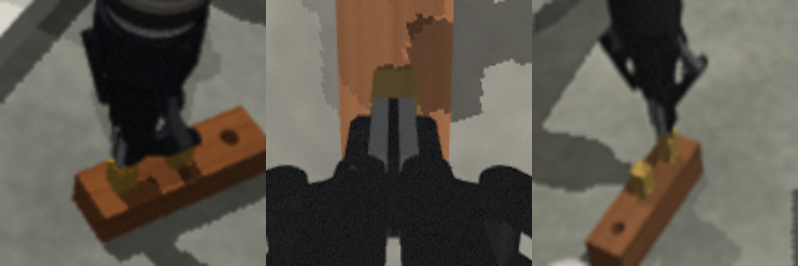

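The pictures put the closed fingertips about 25 mm above the reported TCP, level with the pin head's top, so they close over it. I check by touching the bench.

```bash
python3 - <<'E'
from pin import *
robot.move_straight([.4886,-.2863,.15],.2)
close_gripper(30)
x=(.48,-.19); robot.move_straight([*x,.1],.2)
print(robot.move_straight([*x,.0],.03,f_stop=5),robot.current_eef_pos(),robot.current_force())
robot.move_straight([*x,.1],.2); print(robot.current_grip_width(),robot.current_time())
E
```

```text
False [ 4.80046958e-01 -1.90008072e-01  4.92417432e-05] [ 0.25959702 -0.56452329  0.18803182]
-3.284898845807957e-05 24.325
```

```bash
python3 - <<'E'
from pin import *
x=(.48,-.19); robot.move_straight([*x,.005],.2)
print(robot.move_straight([*x,-.04],.02,f_stop=4),robot.current_eef_pos(),robot.current_force())
robot.move_straight([*x,.1],.2); print(robot.current_time())
E
```

```text
True [ 0.47997227 -0.18998878 -0.02829849] [-0.27564815  0.37828024  5.36232612]
27.2667
```

Contact came at reported TCP z = -0.028, so the real fingertips are 28 mm short of the reported TCP along the tool axis. I correct for that from here on.

```bash
cat >> h.py <<'E'
OFF=.0283   # measured: real finger end lies this far behind the reported TCP
E
sed -i 's/z=.039)/z=.038-OFF)/; s/zc=.075/zc=.075-OFF/; s/\.12\]/.12-OFF]/g; s/\[\*xy,\.075\]/[*xy,.075-OFF]/' pin.py
python3 - <<'E'
from pin import *
pick((.4886,-.2863))
if robot.current_grip_width()>.01: print(insert((.504,-.078)))
print(robot.current_time())
E
```

```text
down hit False
width 0.016826011817529067
width 0.016927468259331262 [ 0.48782882 -0.28572118  0.13895385]
[0. 0.] z 0.0386 d 0.0000 [ 0.9  0.2 -0.2] [ 0.01 -0.08  0.01] False
(array([ 0.504, -0.078]), np.float64(0.03864499965276556))
35.3583
```

```bash
cat >> pin.py <<'E'
def home(xy,zfull=.0205):
    """push on down, let go, press the head home with shut fingers"""
    x=robot.current_eef_pos()[:2]
    print("push",robot.move_straight([*x,zfull],.02,f_stop=15),robot.current_eef_pos(),robot.current_force().round(1))
E
python3 - <<'E'
from pin import *
home(None)
snap("wrist","w5"); _,s=snap("side","s5")
_,c=snap("scene","sc5")
f=lambda s:cv2.resize(s,(400,300),interpolation=cv2.INTER_CUBIC)
cv2.imwrite("pics/c5.png",np.hstack([f(s[180:270,260:380]),f(c[130:220,250:370])])[:,:,::-1])
E
```

```text
push False [ 0.50398078 -0.07800729  0.02053788] [ 0.1 -1.1 -1.1]
```

View pics/c5.png

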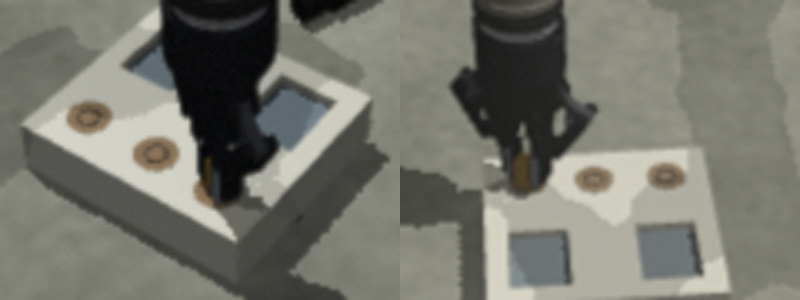

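The view shows the pin held in the fingers right at the third patch, its head close to the block's top and no contact force: it went straight into the hole. I push it to the stop, let go, and press from above.

```bash
cat >> pin.py <<'E'
def finish():
    x=robot.current_eef_pos()[:2]
    print("bottom",robot.move_straight([*x,.008],.02,f_stop=12),robot.current_eef_pos(),robot.current_force().round(1))
    release(); robot.move_straight([*x,.1-OFF],.15); close_gripper(30)
    print("press",robot.move_straight([*x,.06-OFF],.03,f_stop=15),"real tip z",robot.current_eef_pos()[2]+OFF,robot.current_force().round(1))
    robot.move_straight([*x,.15],.2)
E
python3 - <<'E'
from pin import *
finish()
pick((.538,-.3005))
if robot.current_grip_width()>.01: print(insert((.4818,.0425)))
print(robot.current_time())
E
```

```text
bottom True [ 0.50409964 -0.0780161   0.01895805] [-1.4 -0.3  4.7]
press True real tip z 0.07097648748881272 [-1.6 -0.6  6.3]
down hit False
width 0.016906081757687822
width 0.016616505352646593 [ 0.5372112  -0.2999025   0.13882714]
[0. 0.] z 0.0456 d 0.0000 [-1.5 -0.1  6.2] [-0.01  0.19  0.03] True
[3.2 0. ] z 0.0459 d 0.0000 [-0.6 -0.1  4.4] [-0.06  0.14  0.  ] True
[1.6 2.8] z 0.0458 d 0.0001 [-1.6  1.   5. ] [-0.02  0.23 -0.02] True
[-1.6  2.8] z 0.0453 d 0.0006 [-1.8  0.4  4.7] [-0.03  0.15  0.  ] True
[-3.2  0. ] z 0.0387 d 0.0072 [-0.  -0.3  0.9] [ 0.04 -0.06  0.03] False
(array([0.4786, 0.0425]), np.float64(0.03867786156110867))
52.3833
```

First pin is home (head top at 71 mm, as it must be). The second has dropped into its hole.

```bash
python3 - <<'E'
from pin import *
home(None); finish()
q=min([solve_ik([.52,.24,.25],down(y)) for y in (.1,.1-np.pi)],key=lambda q:abs(q[6]) if q is not None else 9)
robot.set_joints(q); p,i=snap("wrist","pieces2")
for t in(25,35,40):
  for u,v in((260,122),(357,110)): print(t,face("wrist",i,p,u,v,.036,t))
j=i.copy()
cv2.imwrite("pics/c6.png",j[:,:,::-1])
# tilt feasibility for piece U: jaw axis across the 46 side
yaw=-.49
for X in([.434,.287,.03],[.45,.12,.05],[.55,.2,.05],[.5,.25,.05]):
  for y0 in (yaw+np.pi/2,yaw-np.pi/2,0,np.pi,np.pi/2,-np.pi/2):
    ok=[]
    for d in range(-90,91,15):
      R=down(y0,np.radians(d)); q=solve_ik(np.array(X)+.00*R[:,2],R); ok.append(d if q is not None else None)
    print(X,round(y0,2),ok)
print(robot.current_time())
E
```

```text
push False [0.47876577 0.04254037 0.02060921] [-1.2  0.3 -0.5]
bottom True [0.47902053 0.04254617 0.01896023] [-0.6  0.3  6. ]
press True real tip z 0.070958612706497 [-1.1 -0.9  6.4]
25 (array([0.35389304, 0.26804596], dtype=float32), np.float32(1.2215854), np.float32(0.6220946), np.float32(0.02401352))
25 (array([0.5763569 , 0.30841613], dtype=float32), np.float32(0.057851356), np.float32(0.034783084), np.float32(0.16541696))
35 (array([0.41979605, 0.0294906 ], dtype=float32), np.float32(1.4484825), np.float32(1.117046), np.float32(0.03619063))
35 (array([0.5764113 , 0.30423293], dtype=float32), np.float32(0.05749853), np.float32(0.043765422), np.float32(0.12551105))
40 (array([0.83292663, 0.05934192], dtype=float32), np.float32(2.2609048), np.float32(1.2243354), np.float32(0.0017424822))
40 (array([0.5764199 , 0.30422866], dtype=float32), np.float32(0.05749972), np.float32(0.04376479), np.float32(0.12592328))
[0.434, 0.287, 0.03] 1.08 [-90, -75, -60, -45, -30, -15, 0, 15, 30, 45, 60, 75, 90]
[0.434, 0.287, 0.03] -2.06 [-90, -75, -60, -45, -30, -15, 0, 15, 30, 45, 60, 75, 90]
[0.43
[... 1169 characters left out ...]
0, 45, 60, 75, 90]
[0.55, 0.2, 0.05] 1.57 [-90, None, None, -45, -30, -15, 0, 15, 30, 45, None, None, None]
[0.55, 0.2, 0.05] -1.57 [None, None, None, -45, -30, -15, 0, 15, 30, 45, None, None, 90]
[0.5, 0.25, 0.05] 1.08 [-90, -75, -60, -45, -30, -15, 0, 15, 30, 45, 60, 75, 90]
[0.5, 0.25, 0.05] -2.06 [-90, -75, -60, -45, -30, -15, 0, 15, 30, 45, 60, 75, 90]
[0.5, 0.25, 0.05] 0 [-90, -75, -60, -45, -30, -15, 0, 15, 30, 45, 60, 75, 90]
[0.5, 0.25, 0.05] 3.14 [-90, -75, -60, -45, -30, -15, 0, 15, 30, 45, 60, 75, 90]
[0.5, 0.25, 0.05] 1.57 [-90, None, None, -45, -30, -15, 0, 15, 30, 45, 60, None, None]
[0.5, 0.25, 0.05] -1.57 [None, None, -60, -45, -30, -15, 0, 15, 30, 45, None, None, 90]
58.725
```

View pics/c6.png

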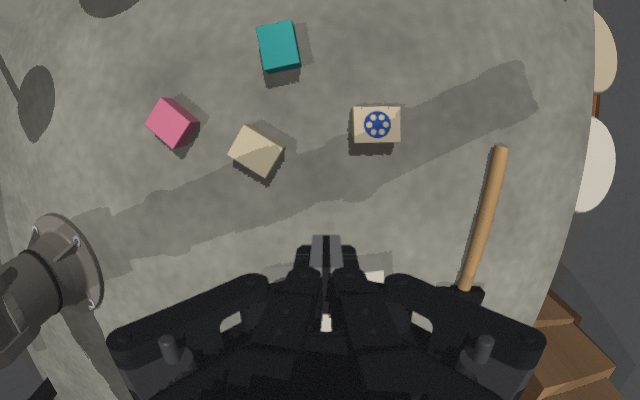

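The unmarked piece has been knocked; it now lies at pixel (256,150). Pins are both home (head tops at 71 mm). I measure the seats from straight above and re-measure the loose piece.

```bash
python3 - <<'E'
from h import *
p=imaging.camera_params("wrist")
i=cv2.imread("pics/pieces2.png")[:,:,::-1].copy()
for t in(12,15,18,20):
  for u,v in((256,148),(262,152)): print(t,face("wrist",i,p,u,v,.036,t))
R=down(0); print("cam",-p["R"].T@p["t"],robot.current_eef_pos())
robot.move_ptp([.584,-.065,.25],down(0)); p=imaging.camera_params("wrist"); i=imaging.get_image("wrist"); print("cam",-p["R"].T@p["t"])
a=i.astype(int); m=((a[:,:,2]-a[:,:,0]>8)).astype(np.uint8)
for c in cv2.findContours(m,cv2.RETR_EXTERNAL,cv2.CHAIN_APPROX_NONE)[0]:
    if cv2.contourArea(c)>500:
        w=np.array([at("wrist",*q,.035,p)[:2]*1000 for q in c[:,0]]).astype(np.float32); print("px",c[:,0].mean(0),"world",cv2.minAreaRect(w))
cv2.imwrite("pics/seats.png",i[:,:,::-1])
print(robot.current_time())
E
```

```text
12 (array([0.42264998, 0.25746697], dtype=float32), np.float32(0.04641269), np.float32(0.044061515), np.float32(-0.47709668))
12 (array([0.43148813, 0.25308812], dtype=float32), np.float32(0.04980793), np.float32(0.04462079), np.float32(-0.4483372))
15 (array([0.42281786, 0.2576018 ], dtype=float32), np.float32(0.047162235), np.float32(0.043646045), np.float32(-0.45503724))
15 (array([0.43148813, 0.25308812], dtype=float32), np.float32(0.04980793), np.float32(0.04462079), np.float32(-0.4483372))
18 (array([0.42281786, 0.2576018 ], dtype=float32), np.float32(0.047162235), np.float32(0.043646045), np.float32(-0.45503724))
18 (array([0.4315005 , 0.25304157], dtype=float32), np.float32(0.04932575), np.float32(0.045150157), np.float32(-0.46048594))
20 (array([0.42302173, 0.25744894], dtype=float32), np.float32(0.04772929), np.float32(0.04374592), np.float32(-0.46024084))
20 (array([0.43159366, 0.25299537], dtype=float32), np.float32(0.049533747), np.float32(0.045150213), np.float32(-0.4604863))
cam [0.51480472 0.30463695 0.41820272] [0.51982001 0.23889466 0.24900729]
cam [0.58522118 0.0030812  0.41935549]
px [470.6064257  244.20481928] world ((805.6154174804688, -174.0565185546875), (136.4093780517578, 134.18270874023438), 1.2346527576446533)
px [334.87573964 162.42011834] world ((596.8348999023438, -52.376319885253906), (64.15308380126953, 47.2984504699707), 12.734708786010742)
px [312.94247788  74.73893805] world ((572.0305786132812, 54.422279357910156), (64.03561401367188, 45.78571319580078), 13.334675788879395)
59.9667
```

View pics/seats.png

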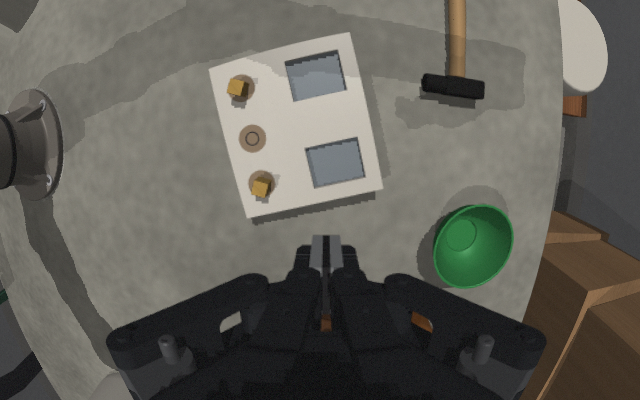

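The seats measure 109.6 mm apart (110 given), and both pins stand in the outer patches at (238,88) and (260,187). Next: seat the marked piece, then move the upside-down one to open space.

```bash
cat > piece.py <<'E'
from pin import *
S1,S2,YS=(.572,.055),(.597,-.053),.227
def cmd(G,R,s): return np.asarray(G,float)+(.019+OFF+s)*R[:,2]
def vpick(xy,yaw,gz=.030):
    """vertical pick across the 46 mm side; yaw = long axis"""
    release(); R=yawR([*xy,.15],yaw+np.pi/2)
    robot.move_ptp(cmd([*xy,.15],R,.004),R); robot.move_straight(cmd([*xy,.08],R,.004),.25)
    print("hit",robot.move_straight(cmd([*xy,gz],R,.004),.08,f_stop=8)); close_gripper(50)
    robot.move_straight(cmd([*xy,.14],R,.004),.2); print("width",robot.current_grip_width())
def vplace(xy,yaw,floor,gz=.030):
    R=yawR([*xy,.15],yaw+np.pi/2)
    robot.move_ptp(cmd([*xy,.15],R,.004),R); robot.move_straight(cmd([*xy,floor+gz+.015],R,.004),.25)
    print("touch",robot.move_straight(cmd([*xy,floor+gz-.004],R,.004),.03,f_stop=8),
      "floor err mm",1e3*(robot.current_eef_pos()-cmd([*xy,floor+gz],R,.004)),robot.current_force().round(1))
def up(): 
    release(); p=robot.current_eef_pos(); robot.move_straight(p+[0,0,.07],.2)
E
python3 - <<'E'
from piece import *
np.set_printoptions(precision=2,suppress=True)
vpick((.5764,.3042),.126); vplace(S1,YS,.035)
print(robot.current_time())
E
```

```text
hit False
width 0.04516466237870402
touch True floor err mm [0.37 0.09 0.83] [-0.8 -0.7  5.1]
67.575
```

Touched at floor level, so it is in the seat. Next I release it and relocate the other piece.

```bash
cat >> piece.py <<'E'
def flip90(c,h0,h1,a,b):
    """piece centre c=(x,y), long axis along x, centre height h0 now, h1 afterwards; roll +90 deg about x. Returns new xy"""
    A,B=[down(0,np.radians(t)) for t in(-45,45)]; s=.0065
    if abs(solve_ik([*c,.15],A)[6])>2.6: raise SystemExit("yaw")
    G=np.array([c[0],c[1]+a,h0+b]); release()
    robot.move_ptp(cmd(G+[0,0,.12],A,s)-.06*A[:,2],A); robot.move_straight(cmd(G,A,s)-.06*A[:,2],.2)
    print("hit",robot.move_straight(cmd(G,A,s),.08,f_stop=8)); close_gripper(50); print("width",robot.current_grip_width())
    robot.move_straight(cmd(G+[0,0,.1],A,s),.2)
    H=np.array([c[0],c[1],h1+a])
    robot.move_ptp(cmd(H+[0,0,.1],B,s),B); robot.move_straight(cmd(H+[0,0,.015],B,s),.2)
    print("touch",robot.move_straight(cmd(H-[0,0,.006],B,s),.03,f_stop=6),"err mm",1e3*(robot.current_eef_pos()-cmd(H,B,s)),robot.current_force().round(1),robot.current_grip_width())
    release(); robot.move_straight(robot.current_eef_pos()-.09*B[:,2],.2)
    return c[0],c[1]+b
E
python3 - <<'E'
from piece import *
np.set_printoptions(precision=2,suppress=True)
up(); vpick((.4277,.2551),-.46); vplace((.50,.24),0,0); up()
n=flip90((.50,.24),.018,.023,.003,.007); print(n,robot.current_time())
_,s=snap("side","s7"); _,c=snap("scene","c7")
f=lambda s:cv2.resize(s,(400,300),interpolation=cv2.INTER_CUBIC)
cv2.imwrite("pics/cc7.png",np.hstack([f(s[100:250,180:380]),f(c[110:260,260:460])])[:,:,::-1])
E
```

```text
hit False
width 0.04541255102405873
touch True floor err mm [0.59 0.17 0.57] [-0.6 -0.3  4.8]
hit False
width 0.05956827187950275
touch True err mm [0.42 0.05 1.23] [-0.9 -0.4  4.1] 0.05932522323269328
(0.5, 0.247) 83.3667
```

View pics/cc7.png

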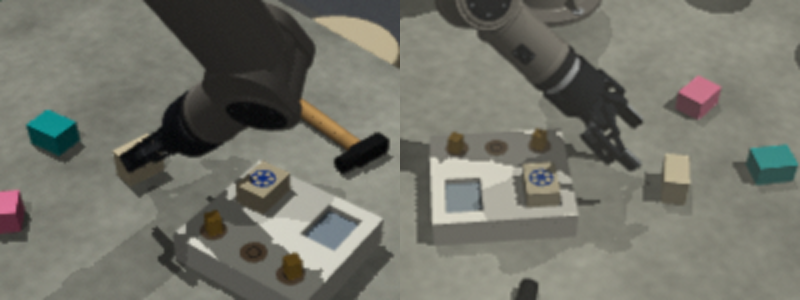

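The marked piece sits in its seat, rosette up. The other stands on its long edge at scene px (398,192), as planned. Next is the second quarter turn.

```bash
python3 - <<'E'
from piece import *
np.set_printoptions(precision=4,suppress=True)
print(proj("scene",[.5,.247,.046]))
n=flip90((.50,.247),.023,.018,.008,.006); print(n)
robot.move_ptp([.50,.19,.25],down(0)); p,i=snap("wrist","w8"); print(proj("wrist",[*n,.036],p),robot.current_time())
import pickle; pickle.dump(p,open("p8.pkl","wb"))
for t in (25,35): 
  for du,dv in((-16,12),(16,12),(16,-12),(-16,-12)):
    u,v=proj("wrist",[*n,.036],p); print(t,face("wrist",i,p,u+du,v+dv,.036,t))
E
```

```text
[398.6686 193.2986]
hit False
width 0.059651717807667606
touch True err mm [0.4049 0.0604 1.0697] [-0.6 -1.5  5.5] 0.05945521502518748
(0.5, 0.253)
[326.7267 119.5572] 92.5917
25 (array([0.5009, 0.2537], dtype=float32), np.float32(0.05970646), np.float32(0.044419862), np.float32(-0.0021039248))
25 (array([0.5009, 0.2537], dtype=float32), np.float32(0.059692107), np.float32(0.04441929), np.float32(-0.0021817684))
25 (array([0.501 , 0.2577], dtype=float32), np.float32(0.05709132), np.float32(0.03455622), np.float32(0.008035183))
25 (array([0.5009, 0.2576], dtype=float32), np.float32(0.05725766), np.float32(0.034552414), np.float32(0.0038477182))
35 (array([0.3832, 0.2365], dtype=float32), np.float32(1.1909612), np.float32(0.6285709), np.float32(-0.06213212))
35 (array([0.1761, 0.3201], dtype=float32), np.float32(0.7023989), np.float32(0.5769877), np.float32(0.05958581))
35 (array([0.5015, 0.2538], dtype=float32), np.float32(0.058579043), np.float32(0.042097166), np.float32(0.0038474798))
35 (array([0.5015, 0.2538], dtype=float32), np.float32(0.05857149), np.float32(0.042106785), np.float32(0.0035083294))
```

View pics/w8.png

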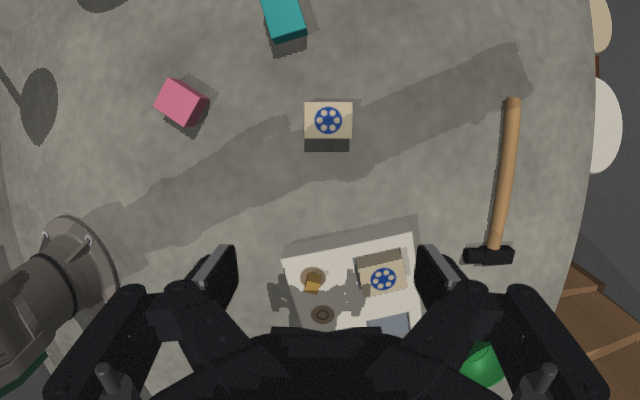

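The piece at (328,120) now has its rosette up, flat, at (0.501,0.2537). I seat it.

```bash
python3 - <<'E'
from piece import *
np.set_printoptions(precision=4,suppress=True)
vpick((.501,.2537),0); vplace(S2,YS,.035); up()
robot.move_ptp([.584,-.065,.25],down(0)); p,i=snap("wrist","w9"); print(robot.current_time())
for n,s in(("S1",S1),("S2",S2)):
    print(n,proj("wrist",[*s,.071],p))
a=i.astype(int); m=((a[:,:,2]-a[:,:,0]>40)).astype(np.uint8)
for c in cv2.findContours(m,cv2.RETR_EXTERNAL,cv2.CHAIN_APPROX_NONE)[0]:
    if cv2.contourArea(c)>150:
        u=cv2.minEnclosingCircle(c)[0]; print("disc",u,at("wrist",*u,.071,p))
cv2.imwrite("pics/w9c.png",cv2.resize(i[20:230,200:400],(600,600))[:,:,::-1])
E
```

```text
hit False
width 0.04513423729281092
touch True floor err mm [ 1.2815 -0.263   9.3935] [-2.  -0.6  3.6]
101.2
S1 [315.0869  69.8659]
S2 [337.3706 165.5629]
disc (336.3571472167969, 166.92857360839844) [ 0.5959 -0.0546  0.071 ]
disc (316.3793029785156, 70.0) [0.5734 0.0548 0.071 ]
```

View pics/w9c.png

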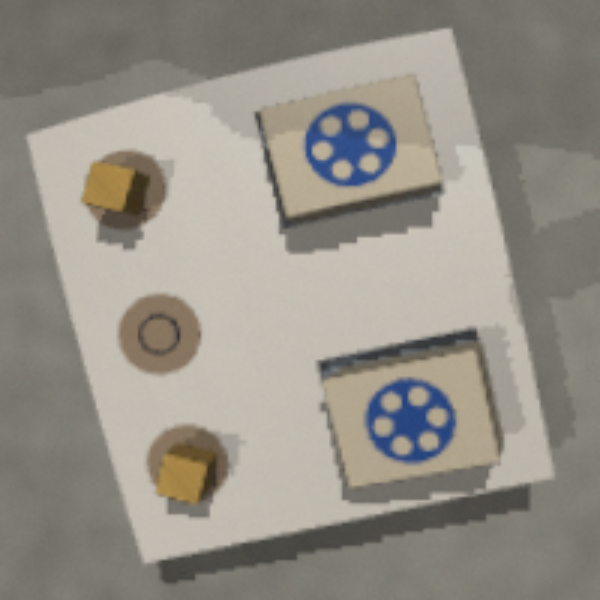

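The second piece caught the rim (it touched 9.4 mm high); in view it sits about 1–2 mm too far towards -y and -x. I regrip it and feel for the seat with small offsets.

```bash
python3 - <<'E'
from piece import *
np.set_printoptions(precision=4,suppress=True)
vpick((.596,-.0538),YS,.069)
R=yawR([*S2,.15],YS+np.pi/2)
ex=np.array([np.cos(YS),np.sin(YS)]); ey=np.array([-ex[1],ex[0]]); B=np.array([.596,-.0538])
robot.move_straight(cmd([*B,.09],R,.004),.2)
for i,j in((1.5,1.5),(1.5,3),(0,1.5),(3,1.5),(3,3),(0,3),(3,0),(1.5,0),(-1.5,1.5),(-1.5,3),(4.5,1.5),(4.5,3),(0,-2),(2,-2)):
    x=B+(i*ex+j*ey)*1e-3
    robot.move_straight(cmd([*x,.085],R,.004),.1)
    hit=robot.move_straight(cmd([*x,.063],R,.004),.03,f_stop=7); z=robot.current_eef_pos()[2]-cmd([*x,0],R,.004)[2]
    print(i,j,hit,round(z,4),robot.current_force().round(1),robot.current_moment().round(2))
    if z<.0685: break
print(robot.current_time())
E
```

```text
hit False
width 0.045326239531077527
1.5 1.5 True 0.0697 [-1.2 -0.2  5.3] [ 0.02  0.04 -0.01]
1.5 3 True 0.0697 [-1.2  0.1  5.8] [ 0.08  0.1  -0.01]
0 1.5 True 0.0696 [-1.2 -0.6  5.8] [ 0.05  0.06 -0.07]
3 1.5 True 0.0698 [-0.  -0.   4.5] [ 0.02  0.1  -0.01]
3 3 True 0.0697 [-0.5  0.9  5. ] [ 0.04  0.11 -0.02]
0 3 True 0.0694 [-1.7 -0.   5.5] [-0.03  0.04 -0.01]
3 0 True 0.0697 [-1.3  0.2  5.6] [0.02 0.04 0.03]
1.5 0 True 0.0696 [-2.2  0.6  6.1] [ 0.05  0.06 -0.04]
-1.5 1.5 True 0.0689 [-0.2  1.5  4.3] [-0.06  0.11 -0.04]
-1.5 3 True 0.0686 [0.3 0.1 3.9] [-0.09  0.13 -0.  ]
4.5 1.5 True 0.0701 [-1.  -0.1  3.6] [-0.01  0.01 -0.  ]
4.5 3 True 0.0698 [-1.1 -0.1  3. ] [ 0.03 -0.01 -0.01]
0 -2 True 0.0781 [-0.6  0.8  4.7] [-0.05  0.16 -0.01]
2 -2 True 0.078 [-0.7  0.   4.4] [-0.13  0.22 -0.08]
116.2167
```

All contacts near 0.0697 are floor contacts. The piece had already dropped in, so my grip sat 34 mm above its base, and only the last two pecks (0.078) hit the rim. I set it down mid-range and check.

```bash
python3 - <<'E'
from piece import *
np.set_printoptions(precision=4,suppress=True)
R=yawR([*S2,.15],YS+np.pi/2)
ex=np.array([np.cos(YS),np.sin(YS)]); ey=np.array([-ex[1],ex[0]]); x=np.array([.596,-.0538])+(1.5*ex+2*ey)*1e-3
robot.move_straight(cmd([*x,.085],R,.004),.1)
print(robot.move_straight(cmd([*x,.063],R,.004),.03,f_stop=7),robot.current_eef_pos()[2]-cmd([*x,0],R,.004)[2])
up()
robot.move_ptp([.584,-.065,.25],down(0)); p,i=snap("wrist","w10")
a=i.astype(int); m=((a[:,:,2]-a[:,:,0]>40)).astype(np.uint8)
for c in cv2.findContours(m,cv2.RETR_EXTERNAL,cv2.CHAIN_APPROX_NONE)[0]:
    if cv2.contourArea(c)>150:
        u=cv2.minEnclosingCircle(c)[0]; print("disc",u,at("wrist",*u,.071,p))
# height check: touch each top with shut fingers
close_gripper(30)
for q in(S2,S1):
  for d in(-.016,.016):
    t=np.array(q)+d*ey; robot.move_ptp([*t,.12-OFF],R)
    print(robot.move_straight([*t,.06-OFF],.03,f_stop=4),"top z",robot.current_eef_pos()[2]+OFF); robot.move_straight([*t,.12-OFF],.2)
robot.move_ptp([.584,-.065,.25],down(0)); p,i=snap("wrist","w11"); _,s=snap("side","s11")
cv2.imwrite("pics/w11c.png",np.hstack([cv2.resize(i[20:230,200:400],(400,420)),cv2.resize(s[150:290,250:390],(400,420))])[:,:,::-1])
print(robot.current_time())
E
```

```text
True 0.06923265876754248
disc (337.8140563964844, 165.29339599609375) [ 0.5975 -0.0527  0.071 ]
disc (316.3793029785156, 70.0) [0.5734 0.0548 0.071 ]
True top z 0.0768685869942887
True top z 0.0768664551827449
True top z 0.0710187678846551
True top z 0.07099330107699248
130.65
```

View pics/w11c.png

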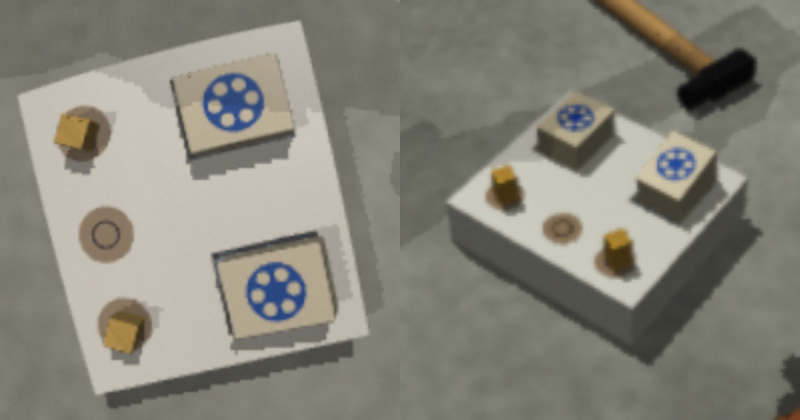

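Touch shows the second piece's top at 77 mm rather than 71, so one end rides on the rim. I probe its two x ends.

```bash
python3 - <<'E'
from piece import *
R=yawR([*S2,.15],YS+np.pi/2); ex=np.array([np.cos(YS),np.sin(YS)])
for d in(-.024,.024):
    t=np.array([.5975,-.0527])+d*ex; robot.move_ptp([*t,.12-OFF],R)
    print(d,robot.move_straight([*t,.06-OFF],.03,f_stop=3),"top z",robot.current_eef_pos()[2]+OFF,robot.current_force().round(1)); robot.move_straight([*t,.12-OFF],.2)
print(robot.current_time())
E
```

```text
-0.024 True top z 0.07272931710721595 [-1.1  0.6  4.3]
0.024 True top z 0.0806533033150359 [-1.   0.   4.9]
135.5667
```

The +x end is on the rim (10 mm over 60 mm, 0.165 rad). I nudge the piece towards -x with shut fingers until it drops, then re-probe.

```bash
python3 - <<'E'
from piece import *
R=yawR([*S2,.15],YS+np.pi/2); ex=np.array([np.cos(YS),np.sin(YS)]); c=np.array([.597,-.053])
P=lambda k,z:[*(c+k*ex),z-OFF]
def top(d):
    robot.move_straight(P(d,.10),.25); robot.move_straight(P(d,.06),.04,f_stop=3); z=robot.current_eef_pos()[2]+OFF
    robot.move_straight(P(d,.10),.25); return z
robot.move_straight(P(.065,.10),.25); robot.move_straight(P(.065,.060),.15)
hit=robot.move_straight(P(.041,.060),.03,f_stop=15)
print("push",hit,(robot.current_eef_pos()[:2]-c)@ex,robot.current_force().round(1))
robot.move_straight(P(.065,.060),.15); robot.move_straight(P(.065,.10),.25)
print("tops",top(-.022),top(.022),robot.current_time())
E
```

```text
push False 0.041055223302184446 [-0.9 -0.7  0.7]
tops 0.07331119622311902 0.08020312637925246 140.5
```

```bash
python3 - <<'E'
from piece import *
R=yawR([*S2,.15],YS+np.pi/2); ex=np.array([np.cos(YS),np.sin(YS)]); c=np.array([.597,-.053])
P=lambda k,z:[*(c+k*ex),z-OFF]
def top(d):
    robot.move_straight(P(d,.10),.25); robot.move_straight(P(d,.06),.04,f_stop=3); z=robot.current_eef_pos()[2]+OFF
    robot.move_straight(P(d,.10),.25); return z
robot.move_straight(P(.065,.10),.25); robot.move_straight(P(.065,.058),.15); robot.move_straight(P(.041,.058),.1)
f0=robot.current_force()@[*ex,0]
for k in np.arange(.040,.031,-.001):
    robot.move_straight(P(k,.058),.03); f=robot.current_force()@[*ex,0]-f0; print(round(k,3),round(f,1),end="; ")
    if f>12: break
robot.move_straight(P(.065,.058),.15); robot.move_straight(P(.065,.10),.25)
print("tops",top(-.022),top(.022),robot.current_time())
E
```

```text
0.04 -0.4; 0.039 -0.2; 0.038 -0.4; 0.037 0.3; 0.036 2.3; 0.035 4.8; 0.034 5.5; 0.033 7.3; 0.032 8.6; tops 0.07102060658803527 0.07102609182894067 147.375
```

Both ends are at 71.0 mm, so it is flat on the floor. A last numeric check, then I hand in.

```bash
python3 - <<'E'
from piece import *
np.set_printoptions(precision=4,suppress=True)
robot.move_ptp([.584,-.065,.25],down(0)); p,i=snap("wrist","w12")
a=i.astype(int); m=((a[:,:,2]-a[:,:,0]>40)).astype(np.uint8)
for c in cv2.findContours(m,cv2.RETR_EXTERNAL,cv2.CHAIN_APPROX_NONE)[0]:
    if cv2.contourArea(c)>150:
        u=cv2.minEnclosingCircle(c)[0]; print("disc",at("wrist",*u,.071,p))
R=down(0); close_gripper(30)
for x in((.504,-.078),(.4788,.0425)):
    robot.move_ptp([*x,.12-OFF],R); robot.move_straight([*x,.06-OFF],.03,f_stop=5); print("pin top",robot.current_eef_pos()[2]+OFF); robot.move_straight([*x,.15],.2)
robot.move_ptp([.60,0,.25],R); print(robot.current_time()); robot.job_done()
E
```

```text
disc [ 0.594  -0.0525  0.071 ]
disc [0.5734 0.0545 0.071 ]
pin top 0.07097129965227505
pin top 0.07098592582723208
155.1583
the job is handed in; nothing more can be done
```

The job is handed in at 155 s of 210 s: both pins are pressed home and both cream pieces lie flat in the seats with the rosette up. I have no verdict from the simulator, only my own checks.

- **Pins:** only two were in the rack, and they went into the two outer patches. Their head tops touch at 71.0 mm, which is full depth.
- **Pieces:** the upside-down piece was turned over with two quarter turns. Both tops probe at 71.0 mm, and their discs lie about 1.5 mm and 3 mm from the measured seat middles, against 7 mm allowed.
- **Left alone:** the bowl, mallet, jar and the pink and turquoise look-alikes were never handled.

**Checks that disagreed along the way:**
- **TCP offset:** the reported TCP lay 28 mm beyond the real finger ends, so the first two attempts to grip a pin closed over its head. I measured the offset by touching the bench and corrected for it.
- **Knocked piece:** the unmarked piece was knocked aside mid-run, and I measured its position again.
- **Second piece on the rim:** it first came down with one end on the seat's rim. I misread the contacts from the first retry as the floor, and touch probing showed the tilt. A nudge of a few millimetres dropped it flat.

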